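Clear the cash box and hold its spring lock open

ROBOT

A 6-joint arm with a two-finger parallel gripper is mounted at the origin on a cart in front of the work surface, level with it; the furniture and walls round the work are solid. World frame = base frame: x ahead of the robot, y to its left, z up, the work surface at z = 0. Lengths are in m, angles in degrees, forces in N, time in s.
With the tool pointing down it reaches from about 0.4 to 0.825 m from the base axis. Payload 7 kg.
Tool frame: the origin (TCP) lies at the very end of the fingers, on their centre line; the grasp point (between the pads) lies 19 mm behind it; z points along the fingers, y is the line along which they close (so a half turn about z gives the same grasp; the last joint's range is limited). The gripper opens to 88 mm and grips with 3 to 60 N. Pads are 19 mm wide; open, the fingers measure 130 mm over their backs; the gripper's body (78 mm by 193 mm) begins 47 mm behind the grasp point.
Start: joints at [-52.592, 20.546, 0.682, 0, -70.136, -16.507], TCP at [0.241, -0.631, 0.227] pointing down, gripper open.
Joint ranges: [-176.03, 176.03], [-82.01, 121.73], [-58.28, 71.71], [-173.87, 95.51], [-174.79, -0.11], [-173.66, 173.66]. Speed limits (degrees/s): [136.94, 136.94, 172.46, 180, 180, 180].

INTERFACE

Orientations are given as [roll, pitch, yaw] about the fixed x, y, z axes, in that order (R = Rz(yaw) Ry(pitch) Rx(roll)).
In Python, from plant import r gives the robot as it stands. The module is installed in compiled form; this text tells all that it offers.
- The arm moves only by the tool jog_arm, never from a script. Its arguments are lists of equal length, an entry for each row: "travel": the shift along the tool's x, y, z each as a share of 50 cm, from -1 to 1, a list of three; "dr": the turn, a rotation vector about the tool's x, y, z each as a share of 360 degrees, from -1 to 1, a list of three; "claw": the opening, from 0 (shut) to 1 (fully open). A call has exactly 10 rows; each row is the pose to reach, as a shift and turn from the pose commanded when the call began, along the tool's axes at that moment, turning the shorter way round; what a row does not reach only later rows make up. A row lasts 1/8 s, in which the tool goes at most 62.5 mm and 10.7 degrees, less where a joint would pass 70% of its speed; a pose out of reach is approached as far as the arm can. A call with a number of a shift or a turn outside -1 to 1 is refused whole. A call with a gripper value outside its range is refused whole. The fingers move at their own pace and stop on an object; "newtons" is the grip in N (left out, the last holds). Time passes only in rows, so rows that repeat a pose let the fingers close, or fill a call up. It gives the time, the measured TCP pose, the force, the opening and the grip force at its end, in the units of the state.
- r.get_state(): the state, without advancing time (a new reading comes with each control period).
- r.capture(name): name is "scene" or "top"; returns a dict with "pixels" (400x640x3 uint8, red, green, blue), "range_z" (400x640 float32, m along the optical axis (not along the pixel's ray), 0 where there is no reading), "fx", "fy", "cx", "cy" (pixels), "position" and "attitude" of the camera in the world. Camera axes: x right, y up, looking along -z (the intrinsics and any distortion apply to the point x, -y, -z); pixel columns grow to the right and rows downward; lengths in m; the calibration is good to about 2 mm. A picture is of the moment at which its call begins.
- r.close_job(): hands the job in; it is judged then, once.
Trained networks look in the newest picture that a camera, given by its name, has taken for a name from the list of things; names that differ only in an ending like _2 or _b are one class to them, and where a whole thing is asked for, a point or a joint stands for the part that bears it (a point fixed in the world has none). Each returns a list of dicts, best first, with "conf" (0 to 1); they miss things now and then, are a little off and sometimes report something else, mostly with a low value. They report only what shows in the picture. A call takes as long as a camera call.
- r.boxes_of(name, camera): "extent" ([left, top, right, bottom] in pixels, round what is visible of it).
- r.regions_of(name, camera): "pixels" (400x640 bool, what is visible of it) and "extent" ([left, top, right, bottom] in pixels, round what is visible of it).
- r.tip_of(name, camera): "at" ([column, row] in pixels: a listed point, or the origin of a listed thing).
The state is a dict: "time_s": time; "joints": joint angles; "qd": joint speeds; "joint_torque": joint torques, N m; "tcp_pos": TCP position; "eef_rot": TCP orientation; "contact_force": force on the tool from outside, world axes, zero at the start; "moment": the same for the moment, N m; "gripper_width": finger opening in m; "gripper_force": force on a finger pad.
Only numpy, scipy, OpenCV 4.12 (cv2) and the standard library are available. Lean on these libraries where they do the work, as an engineer would, in place of code of your own. Each camera call takes 0.05 s, during which the arm holds its last target. There are 200 camera calls.

TASK

Help me get into the blue cash box. First clear its lid: move the two tea cartons from the lid, one after the other, squarely onto the third one on the worktop, so that all three stand as one neat column, and let go of them. Then take the red-headed key from the wooden key block, push it fully home in the lock on the lid (the pins are sticky, so wiggle it a little), turn it a full quarter turn clockwise against its spring so that the bolt draws back, and finish while still holding the key turned so that I can lift the lid; leave the blue key and everything else where they are.

Things in the scene. Friction and masses are not known exactly. Their poses are not given: they have to be found in the camera images.
- cash_box: Blue steel cash box, 165 deep (own x) x 200 wide (own y) x 80 mm high to the lid's top, fixed in place, lid stays shut. Origin: centre of its underside; own x points from the front (lock side, robot side) to the back, z up. On the lid, centred at own x = -55 mm, y = 0, sits the steel lock case, 48 x 56 mm, top 96 mm up, with a 32 mm square brass face 100 mm up.
- lock_mouth (a point): Centre of the keyhole in the plane of the brass lock face, 100 mm above the worktop; axes those of cash_box. A vertical slot, 15.5 mm long along own x, 5.5 mm wide along own y, with a 45 degree flare, 4 mm wide, all round the top. The slot in the fixed face is 13 mm deep and goes on below in the turning plug (16 x 5.5 mm).
- lock_plug (a joint): Angle of the lock's plug, rad: 0 at rest, grows clockwise as seen from above, stop at 1.571. A spring turns it back: about 0.03 N m at 0 and 0.10 N m at a quarter turn; let go, it flies back. Play (about 6 degrees) and give in the grip make it lag the hand by 0.1 to 0.2 rad: a hand turn of about 1.65 rad brings it to 1.5. Once turned, the key cannot be pulled out.
- lock_bolt (a joint): Travel of the brass bolt at the front of the lock case, m: 0 shot out into the steel staple, 0.011 fully drawn back. It follows the plug (0.007 m per rad); from 0.0085 it is well clear of the staple.
- red_key: Key with a red plastic head, 74 mm tall, 35 g. Origin: centre of the blade's tip; own z from tip to head, own x along the blade's width. Blade z 0 to 18 mm, 14 mm wide (x; bevelled to 8 at the tip), 4 mm thick (y), the same after a half turn. Shank 5 mm thick, z 18 to 44. Stands upright in a slot of key_block, tip 10 mm above the worktop, own x along the block's length.
- blue_key: The same kind of key with a blue head, in the other slot of key_block: a bystander, to be left there. Origin and axes as for red_key. Which slot holds which key varies.
- key_block: Oak block, 120 long (own x) x 42 x 34 mm high, fixed in place, origin under its centre. Slots for the keys at own x = -30 and +30 mm; the slots have about 1 mm of play all round the blade.
- carton_upper: Upper one of the two tea cartons that lie stacked on the cash box lid behind the lock; it is moved first. Closed box, pale green and white, 65 (own x) x 142 (own y) x 70 mm high, about 150 g, loose; origin at the centre of its underside (150 mm above the worktop at the start). Grip it across its 65 mm.
- carton_lower: The same tea carton lying on the lid under carton_upper, its underside 80 mm above the worktop; it is moved second, on top of carton_upper. Origin and axes as for carton_upper. Loose.
- carton_foot: The same tea carton standing on the worktop, the foot of the column (top 70 mm up). Origin and axes as for carton_upper. Loose; it stays where it is.
- cash_notebook: Dark blue notebook, 148 x 104 x 14 mm, lying behind the work at the left, a bystander; origin at the centre of its underside.
- striped_mug: White mug with tan stripes, 90 mm across, 100 mm high, standing behind the cash box, a bystander; origin at the centre of its underside.
- lime: Green lime, about 50 mm, lying behind the work at the right, a bystander; origin on its underside.
- lock_floor (a point): Floor of the plug's slot, 33 mm straight below lock_mouth: the blade's tip is home here. Only from 31 mm down is the wide blade below the fixed face, so that the key can turn. Four spring pins in the plug rub on the blade's narrow edges from 16 mm down: 4 to 9 N of push in all. A firm slow push passes them, a twist to and fro of 2 to 3 degrees helps.
- red_key_head (a point): Centre of the red head, 59 mm above the blade's tip, 69 mm above the worktop at the start. Head 30 mm tall, 26 mm wide (own x), 10 mm thick (own y; grip it across this). Axes those of red_key. The key lifts straight out of the block (24 mm deep).

How it is judged (in metres and radians):
On the way, in this order (a step that is already met when the one before it is completed fails the run):
1. the first carton stands squarely on the one on the worktop and is let go (horizontal distance between carton_upper and carton_foot below 0.015 m and z of carton_upper in the frame of carton_foot between 0.066 and 0.075 m and angle between the x axis of carton_upper and the x axis of carton_foot, either way round below 0.15 rad and angle between carton_upper's own z axis and vertical below 0.06 rad and linear speed of carton_upper below 0.02 m/s and contact force between the fingers and carton_upper below 0.2 N), for 0.2 s.
2. the second carton stands squarely on the first and is let go (horizontal distance between carton_lower and carton_upper below 0.015 m and z of carton_lower in the frame of carton_upper between 0.066 and 0.075 m and angle between the x axis of carton_lower and the x axis of carton_upper, either way round below 0.15 rad and angle between carton_lower's own z axis and vertical below 0.06 rad and linear speed of carton_lower below 0.02 m/s and contact force between the fingers and carton_lower below 0.2 N), for 0.2 s.
3. the red key is fully home in the lock, held by the fingers (z of red_key in the frame of lock_mouth below -0.0295 m and horizontal distance between red_key and lock_mouth below 0.004 m and contact force between the fingers and red_key above 1 N), for 0.1 s.
At the end, for the whole second after the job is handed in: Fingers still hold the red key, home (29.5 mm deep or more, within 4 mm, upright to 0.15 rad) and turned past 1.25 rad, bolt drawn over 8.5 mm, through the last second; the three cartons rest as one upright column, untouched, each within 15 mm of the one below and square to it within 0.15 rad (all of step 1 and all of step 2 and all of step 3 and value of joint lock_plug above 1.25 rad and value of joint lock_bolt above 0.0085 m and angle between red_key's own z axis and vertical below 0.15 rad); the arm keeps its last pose, push and grip.
It fails at once if the blue key is taken or shifted (distance of blue_key from where it was at the start of the episode above 0.02 m).
It fails at once if the foot of the column is pushed away (distance of carton_foot from where it was at the start of the episode above 0.03 m).
It fails at once if the mug is disturbed (distance of striped_mug from where it was at the start of the episode above 0.03 m).
It fails at once if the notebook is disturbed (distance of cash_notebook from where it was at the start of the episode above 0.03 m).
It fails at once if the lime is disturbed (distance of lime from where it was at the start of the episode above 0.05 m).
It also fails if it takes over 64 s, if anything falls off the work surface, if the arm or the gripper's body presses on something with over 40 N, if the wrist force passes 120 N, or if a joint passes its speed limit or range.

## Working session

There is one attempt and no reset: what is moved stays moved. The work goes in short steps, Python scripts to look and compute and a tool call to move; the robot and the scene stay as the last step left them, time stands still between calls to the robot, and variables do not carry over. Pictures are saved under pics/ and viewed, at most 10 in all, crops included, and the job is handed in when it is done.

Besides the shell and the picture viewer there is one more tool, called after "Emit:" as name(argument=value, ...) on one line, values as JSON. jog_arm: Moves the arm, as the interface text tells. Its arguments: {"type":"object","properties":{"travel":{"type":"array"},"dr":{"type":"array"},"claw":{"type":"array"},"newtons":{"type":"number"}},"required":["travel","dr","claw"]}

```bash
mkdir -p pics; cat > h.py <<'E'
import numpy as np, cv2
from plant import r
from scipy.spatial.transform import Rotation as R
def att(c):
    a=np.array(c["attitude"],float)
    return a if a.shape==(3,3) else (R.from_euler('xyz',a,degrees=True).as_matrix() if a.size==3 else R.from_quat(a).as_matrix())
def cloud(c):
    v,u=np.mgrid[0:400,0:640]; z=c["range_z"]
    p=np.stack([(u-c["cx"])/c["fx"]*z,-(v-c["cy"])/c["fy"]*z,-z],-1)
    return p@att(c).T+np.array(c["position"])
def save(c,n): cv2.imwrite(f'pics/{n}.png',c["pixels"][...,::-1])
E
python3 - <<'E'
from h import *
print(r.get_state())
for n in("scene","top"):
    c=r.capture(n); save(c,n+"0"); print(n,c["attitude"],c["position"],c["fx"],c["cx"],c["cy"],[k for k in c])
    P=cloud(c)
    for t in "cash_box red_key blue_key key_block carton_upper carton_lower carton_foot cash_notebook striped_mug lime".split():
        for d in r.regions_of(t,n)[:2]:
            m=d["pixels"]&(c["range_z"]>0); q=P[m]
            if len(q)<5: continue
            top=q[:,2]>np.percentile(q[:,2],97)-.006
            rc=cv2.minAreaRect((q[top][:,:2]*1000).astype(np.float32))
            print(t,round(d["conf"],2),np.round(d["extent"]),np.round(np.median(q,0),3),"ztop",np.round(np.percentile(q[:,2],97),3),"rect",np.round(rc[0],1),np.round(rc[1],1),round(rc[2],1))
    for t in("lock_mouth","red_key_head","red_key","carton_upper","carton_foot"):
        for d in r.tip_of(t,n)[:2]:
            u,v=np.round(d["at"]).astype(int); print(t,round(d["conf"],2),d["at"],np.round(P[min(v,399),min(u,639)],3))
E
```

```text
{'time_s': 0.0, 'joints': array([-5.25915466e+01,  2.05906163e+01,  6.35414532e-01, -2.12765265e-02,
       -7.01345367e+01, -1.65057364e+01]), 'qd': array([ 0.07967201, -0.00033868, -0.00537076,  0.08098559,  0.04007799,
        0.03347921]), 'joint_torque': array([-2.02676752e-04, -5.82715738e+01,  2.93034106e+01,  6.99654311e+00,
        6.91700276e-03, -1.61505550e-04]), 'tcp_pos': array([ 0.24063407, -0.6301465 ,  0.22564074]), 'eef_rot': array([ 1.79908276e+02, -6.32112985e-03, -1.59104524e+02]), 'contact_force': array([0.8795999 , 0.45459814, 0.20191118]), 'moment': array([0.0075109 , 0.00787901, 0.02927874]), 'gripper_force': 0.0, 'gripper_width': 0.0875411975612875}
scene [ 54.64427184  -0.88345496 -60.00091575] [-0.05487519 -0.43309424  0.65107867] 373.7916176296316 315.1553193147655 195.93147799805385 ['pixels', 'range_z', 'fx', 'fy', 'cx', 'cy', 'position', 'attitude']
cash_box 0.67 [361. 283. 412. 337.] [ 0.429 -0.326  0.034] ztop 0.037 rect [ 452.1 -321.5] [ 41.3 122.3] 79.9
cash_box 0.47 [252. 163. 292. 192.] [0.746 0.177 0.012] ztop 0.015 rect [760.  190.7] [152.   99
[... 2560 characters left out ...]
ztop 0.015 rect [758.8 192.6] [149.4  99.7] 52.8
cash_notebook 0.66 [314. 111. 360. 147.] [ 0.775 -0.11   0.042] ztop 0.101 rect [ 769.3 -113.4] [87.3 88.6] 65.9
striped_mug 0.6 [316. 110. 357. 151.] [ 0.774 -0.109  0.044] ztop 0.101 rect [ 769.3 -113.4] [87.3 88.6] 65.9
lime 0.64 [400. 140. 420. 154.] [ 0.741 -0.29   0.04 ] ztop 0.047 rect [ 743.6 -295.2] [33.8 27.1] 89.9
lock_mouth 0.58 [338.7, 241.0] [ 0.492 -0.107  0.097]
red_key_head 0.66 [408.0, 150.0] [ 0.731 -0.284  0.038]
red_key_head 0.45 [417.1, 240.1] [ 0.496 -0.311  0.034]
red_key 0.37 [416.0, 269.6] [ 0.418 -0.31   0.027]
carton_upper 0.92 [333.6, 202.6] [ 0.58  -0.093  0.221]
carton_foot 0.81 [239.6, 248.8] [0.464 0.144 0.071]
```

View pics/top0.png

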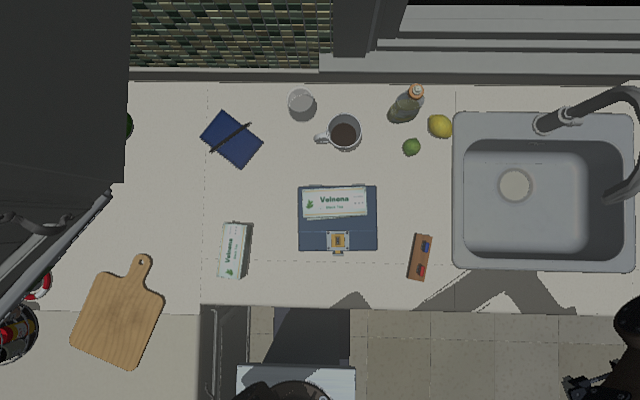

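View pics/scene0.png

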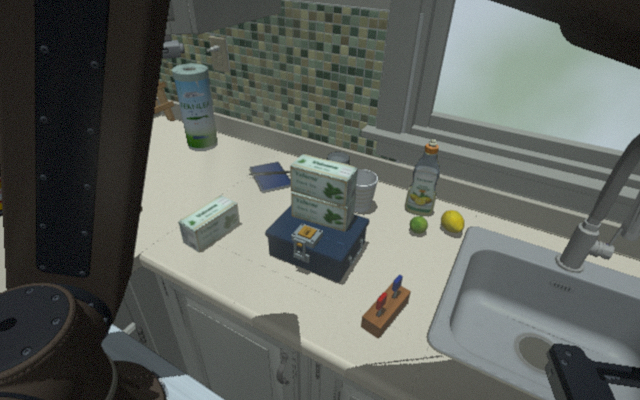

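```bash
python3 - <<'E'
from h import *
def rect(P,m,l):
    m=m.astype(np.uint8); n,L,s,c=cv2.connectedComponentsWithStats(m)
    i=1+np.argmax(s[1:,4]); q=P[L==i]
    rc=cv2.minAreaRect((q[:,:2]*1000).astype(np.float32)); print(l,s[i,4],np.round(rc[0],1),np.round(rc[1],1),round(rc[2],1),'z',np.round(np.median(q[:,2]),4))
for n in("top","scene"):
    c=r.capture(n);P=cloud(c);x,y,z=np.moveaxis(P,-1,0)
    box=lambda a,b,d,e,f,g:(x>a)&(x<b)&(y>d)&(y<e)&(z>f)&(z<g)
    rect(P,box(.45,.75,-.25,.05,.21,.235),n+" upper")
    rect(P,box(.36,.6,.05,.3,.06,.085),n+" foot")
    rect(P,box(.4,.75,-.25,.05,.07,.087),n+" lid")
    rect(P,box(.4,.75,-.25,.05,.0975,.106),n+" face")
    rect(P,box(.4,.75,-.25,.05,.09,.0985),n+" case")
    rect(P,box(.37,.54,-.4,-.25,.025,.042),n+" block")
    rect(P,box(.37,.45,-.4,-.25,.06,.1),n+" red")
    rect(P,box(.45,.54,-.4,-.25,.06,.1),n+" blue")
E
```

```text
top upper 1836 [583.5 -92. ] [ 62.6 139.8] 3.9 z 0.2212
top foot 1378 [460.9 166.6] [ 64.1 140.3] 84.9 z 0.0712
top lid 2748 [ 549.9 -101.8] [164.5 198.8] 1.5 z 0.0796
top face 149 [ 496.  -103.6] [42.4 35.7] 7.0 z 0.0997
top case 336 [ 489.3 -102.2] [59.  54.5] 1.3 z 0.0958
top block 657 [ 452.6 -318.2] [ 42.8 119.7] 79.6 z 0.0336
top red 59 [ 423.7 -312.6] [10.7 24.4] 78.6 z 0.082
top blue 60 [ 482.1 -323.3] [11.6 24. ] 85.0 z 0.0812
scene upper 1186 [582.7 -94.5] [ 65.7 140.4] 4.1 z 0.2219
scene foot 1067 [460.4 163.8] [ 65.  141.1] 83.8 z 0.0717
scene lid 2394 [ 544.4 -104.5] [175.3 198.4] 2.0 z 0.0805
scene face 169 [ 556.6 -111.6] [ 54.8 149.8] 29.7 z 0.1018
scene case 276 [ 487.4 -105.6] [63.2 57.6] 4.3 z 0.0962
scene block 925 [ 452.9 -320.9] [ 42.8 123.5] 79.5 z 0.0346
scene red 120 [ 421.  -315.6] [10.7 26.1] 78.4 z 0.079
scene blue 110 [ 480.4 -326.4] [10.3 25.3] 80.9 z 0.0784
```

The top view shows the cartons on the box at (335,202), the foot carton at (233,250), the lock face at (338,241), and the red key at (421,270) with the blue one at (426,245). The scene view agrees with this.

```bash
cat > g.py <<'E'
# usage: g.py x y z yaw (mm,deg): prints share numbers from the tracked commanded pose and stores the new one
import sys,json,os,numpy as np
from scipy.spatial.transform import Rotation as R
c=json.load(open('cmd.json')) if os.path.exists('cmd.json') else [241,-631,227,-159.1]
for k in range(1,len(sys.argv),4):
    t=list(map(float,sys.argv[k:k+4])); A=R.from_euler('xyz',[180,0,c[3]],degrees=True)
    d=A.inv().apply(np.array(t[:3])-c[:3])/500; w=(A.inv()*R.from_euler('xyz',[180,0,t[3]],degrees=True)).as_rotvec()/2/np.pi
    print(t,np.round(d,4),np.round(w,4))
json.dump(t,open('cmd.json','w'))
E
python3 g.py 241 -631 300 -159.1 583 -93.2 300 -86
```

```text
[241.0, -631.0, 300.0, -159.1] [ 0.     0.    -0.146] [0. 0. 0.]
[583.0, -93.2, 300.0, -86.0] [-1.0227  0.7608 -0.146 ] [ 0.      0.     -0.2031]
```

Emit:
jog_arm(travel=[[0,0,-0.146],[-0.97,0.72,-0.146],[-0.97,0.72,-0.146],[-0.97,0.72,-0.146],[-0.97,0.72,-0.146],[-0.97,0.72,-0.146],[-0.97,0.72,-0.146],[-0.97,0.72,-0.146],[-0.97,0.72,-0.146],[-0.97,0.72,-0.146]], dr=[[0,0,0],[0,0,-0.2031],[0,0,-0.2031],[0,0,-0.2031],[0,0,-0.2031],[0,0,-0.2031],[0,0,-0.2031],[0,0,-0.2031],[0,0,-0.2031],[0,0,-0.2031]], claw=[1,1,1,1,1,1,1,1,1,1], newtons=20)

```text
time_s: 2.95
tcp_pos: [0.5439, -0.1544, 0.2993]
eef_rot: [-179.9, -0.0, -86.0]
contact_force: [1.5, -1.2, 0.6]
gripper_width: 0.0878
gripper_force: 0.0
```

```bash
python3 -c "
from plant import r;s=r.get_state();print(s['tcp_pos'],s['eef_rot'],s['joints'],s['qd'])"; echo '[548,-147,300,-86]'>cmd.json; python3 g.py 583 -93.2 260 -86
```

```text
[ 0.54389171 -0.15437308  0.2993411 ] [-1.79948117e+02 -7.38388741e-03 -8.59669339e+01] [ 3.99046088e+00  7.92676928e+00 -6.72880535e+00  7.59412631e-03
 -7.52925375e+01  4.06838578e-02] [ 45.31262545  11.81880639  14.70793992   0.10986284  -3.06440492
 -45.20372329]
[583.0, -93.2, 260.0, -86.0] [-0.1025 -0.0773  0.08  ] [0. 0. 0.]
```

Emit:
jog_arm(travel=[[-0.1025,-0.0773,0.08],[-0.1025,-0.0773,0.08],[-0.1025,-0.0773,0.08],[-0.1025,-0.0773,0.08],[-0.1025,-0.0773,0.08],[-0.1025,-0.0773,0.08],[-0.1025,-0.0773,0.08],[-0.1025,-0.0773,0.08],[-0.1025,-0.0773,0.08],[-0.1025,-0.0773,0.08]], dr=[[0,0,0],[0,0,0],[0,0,0],[0,0,0],[0,0,0],[0,0,0],[0,0,0],[0,0,0],[0,0,0],[0,0,0]], claw=[1,1,1,1,1,1,1,1,1,1])

```text
time_s: 4.2
tcp_pos: [0.5781, -0.1024, 0.2588]
eef_rot: [180.0, 0.0, -86.0]
contact_force: [-0.0, 0.1, 0.9]
gripper_width: 0.088
gripper_force: 0.0
```

```bash
python3 - <<'E'
from h import *
s=r.get_state();print(s['tcp_pos'],s['eef_rot'],s['joints'])
t=r.capture("top");c=r.capture("scene");save(c,"s1")
P=cloud(c)
m=(P[...,2]>.255)&(P[...,2]<.31)&(abs(P[...,0]-.583)<.1)&(abs(P[...,1]+.093)<.06)
q=P[m];print(len(q),q.min(0),q.max(0))
E
```

```text
[ 0.57806941 -0.10241561  0.25879577] [ 1.79997857e+02  7.22325801e-04 -8.59780128e+01] [ 9.02161535e+00  1.12076399e+01 -7.94324612e+00 -9.59408738e-04
 -7.08511858e+01 -4.99931337e+00]
417 [ 0.51198914 -0.11961342  0.25943906] [ 0.64374016 -0.08797771  0.30996696]
```

View pics/s1.png

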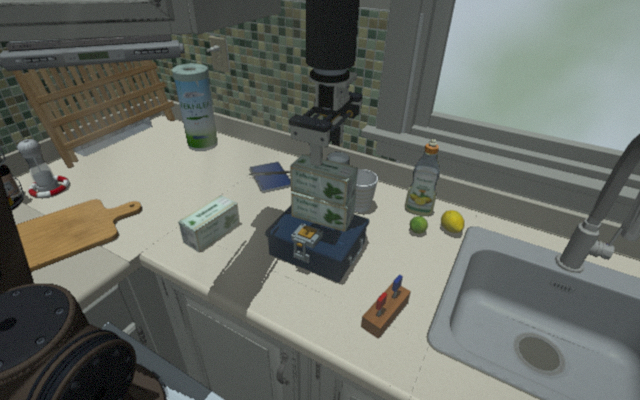

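```bash
echo '[578.1,-102.4,258.8,-86]'>cmd.json; python3 g.py 583 -93.2 258.8 -86 583 -93.2 177 -86 
```

```text
[583.0, -93.2, 258.8, -86.0] [-0.0177 -0.0111 -0.    ] [0. 0. 0.]
[583.0, -93.2, 177.0, -86.0] [-0.0177 -0.0111  0.1636] [0. 0. 0.]
```

Emit:
jog_arm(travel=[[-0.0177,-0.0111,0],[-0.0177,-0.0111,0.08],[-0.0177,-0.0111,0.1636],[-0.0177,-0.0111,0.1636],[-0.0177,-0.0111,0.1636],[-0.0177,-0.0111,0.1636],[-0.0177,-0.0111,0.1636],[-0.0177,-0.0111,0.1636],[-0.0177,-0.0111,0.1636],[-0.0177,-0.0111,0.1636]], dr=[[0,0,0],[0,0,0],[0,0,0],[0,0,0],[0,0,0],[0,0,0],[0,0,0],[0,0,0],[0,0,0],[0,0,0]], claw=[1,1,1,1,1,0.5,0.5,0.5,0.5,0.5], newtons=15)

```text
time_s: 5.55
tcp_pos: [0.5834, -0.0932, 0.1779]
eef_rot: [-179.9, -0.0, -86.0]
contact_force: [-0.5, 1.4, 5.9]
gripper_width: 0.0648
gripper_force: 15.0
```

```bash
python3 -c "
from plant import r;s=r.get_state();print(s['tcp_pos'],s['eef_rot'],s['gripper_width'],s['gripper_force'])"; python3 g.py 583 -93.2 237 -86 460.7 165.2 237 -5.7
```

```text
[ 0.58338148 -0.0932489   0.17786079] [-1.79935390e+02 -9.82572129e-03 -8.59741159e+01] 0.06483328414133065 14.999702721834183
[583.0, -93.2, 237.0, -86.0] [ 0.    0.   -0.12] [0. 0. 0.]
[460.7, 165.2, 237.0, -5.7] [-0.5326  0.208  -0.12  ] [ 0.      0.     -0.2231]
```

Emit:
jog_arm(travel=[[0,0,-0.12],[-0.5326,0.208,-0.12],[-0.5326,0.208,-0.12],[-0.5326,0.208,-0.12],[-0.5326,0.208,-0.12],[-0.5326,0.208,-0.12],[-0.5326,0.208,-0.12],[-0.5326,0.208,-0.12],[-0.5326,0.208,-0.12],[-0.5326,0.208,-0.12]], dr=[[0,0,0],[0,0,-0.2231],[0,0,-0.2231],[0,0,-0.2231],[0,0,-0.2231],[0,0,-0.2231],[0,0,-0.2231],[0,0,-0.2231],[0,0,-0.2231],[0,0,-0.2231]], claw=[0.5,0.5,0.5,0.5,0.5,0.5,0.5,0.5,0.5,0.5])

```text
time_s: 6.8
tcp_pos: [0.4601, 0.1649, 0.2365]
eef_rot: [180.0, 0.1, -5.7]
contact_force: [0.4, 0.2, -2.4]
gripper_width: 0.065
gripper_force: 15.0
```

Emit:
jog_arm(travel=[[0,0,0.08],[0,0,0.15],[0,0,0.15],[0,0,0.15],[0,0,0.15],[0,0,0.15],[0,0,0.15],[0,0,0.15],[0,0,0.15],[0,0,0.15]], dr=[[0,0,0],[0,0,0],[0,0,0],[0,0,0],[0,0,0],[0,0,0],[0,0,0],[0,0,0],[0,0,0],[0,0,0]], claw=[0.5,0.5,0.5,0.5,0.5,0.5,0.5,0.5,0.5,0.5])

```text
time_s: 8.05
tcp_pos: [0.4605, 0.1651, 0.162]
eef_rot: [180.0, 0.0, -5.7]
contact_force: [-0.1, -0.4, -1.8]
gripper_width: 0.0649
gripper_force: 15.0
```

```bash
python3 - <<'E'
from h import *
s=r.get_state();print(s['tcp_pos'],s['eef_rot'],s['gripper_width'],s['contact_force'])
for n in("scene",):
    c=r.capture(n);save(c,"s2");P=cloud(c);x,y,z=np.moveaxis(P,-1,0)
    for lo,hi in((.045,.066),(.09,.14)):
        m=(x>.36)&(x<.6)&(y>.05)&(y<.3)&(z>lo)&(z<hi); q=P[m]; print(len(q),q[:,0].min(),q[:,0].max(),q[:,1].min(),q[:,1].max())
        h=cv2.convexHull((q[:,:2]*1000).astype(np.float32))[:,0]; print(np.round(h[::max(1,len(h)//10)],1).tolist())
E
```

```text
[0.46053103 0.16509273 0.1620126 ] [ 1.79996765e+02  4.35900938e-03 -5.66947330e+00] 0.06491029165226278 [-0.11810187 -0.42825909 -1.77813681]
406 0.3882314920490444 0.5275329967829001 0.12597208539202592 0.20194565505158574
[[527.5, 127.5999984741211], [526.0999755859375, 128.89999389648438], [394.3999938964844, 200.3000030517578], [391.70001220703125, 184.10000610351562], [390.0, 167.8000030517578], [388.5, 147.8000030517578], [388.20001220703125, 141.0], [395.1000061035156, 138.1999969482422], [457.29998779296875, 130.89999389648438], [498.0, 127.19999694824219], [517.0, 126.0]]
98 0.38734327882543995 0.5266863292063348 0.1258736948416201 0.19723404793330584
[[526.7000122070312, 127.9000015258789], [393.1000061035156, 197.1999969482422], [390.6000061035156, 178.39999389648438], [387.29998779296875, 146.8000030517578], [388.70001220703125, 139.10000610351562], [393.3999938964844, 137.5], [415.6000061035156, 134.5], [509.79998779296875, 126.19999694824219], [520.5999755859375, 125.9000015258789], [525.0999755859375, 126.80000305175781]]
```

View pics/s2.png

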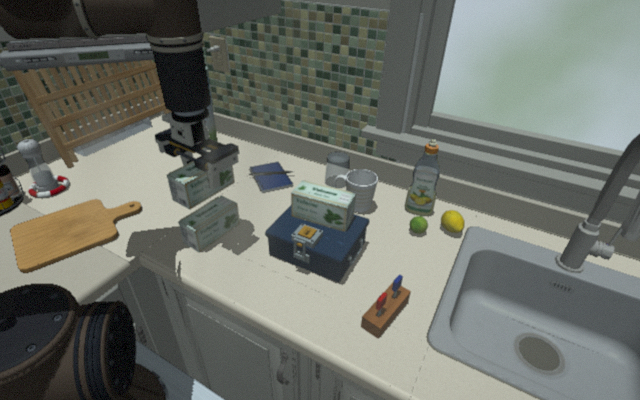

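The held carton hangs squarely over the foot: the outlines agree to about 1 mm. Next I set it down and release it.

Emit:
jog_arm(travel=[[0,0,0.08],[0,0,0.11],[0,0,0.12],[0,0,0.127],[0,0,0.127],[0,0,0.127],[0,0,0.127],[0,0,0.127],[0,0,0.127],[0,0,0.127]], dr=[[0,0,0],[0,0,0],[0,0,0],[0,0,0],[0,0,0],[0,0,0],[0,0,0],[0,0,0],[0,0,0],[0,0,0]], claw=[0.5,0.5,0.5,0.5,0.5,0.5,1,1,1,1])

```text
time_s: 9.35
tcp_pos: [0.4606, 0.1652, 0.0986]
eef_rot: [-180.0, -0.0, -5.7]
contact_force: [-0.5, -0.2, 0.5]
gripper_width: 0.0873
gripper_force: 0.0
```

```bash
python3 - <<'E'
from h import *
s=r.get_state();print(s['tcp_pos'],s['eef_rot'],s['gripper_width'],s['contact_force'])
c=r.capture("top");P=cloud(c);x,y,z=np.moveaxis(P,-1,0)
for l,m in(("low",(x>.45)&(x<.75)&(y>-.25)&(y<.05)&(z>.14)&(z<.16)),):
    q=P[m];rc=cv2.minAreaRect((q[:,:2]*1000).astype(np.float32));print(l,rc,np.median(q[:,2]))
t=s['tcp_pos']*1000; import json; json.dump([*map(float,t),-5.7],open('cmd.json','w'))
E
```

```text
[0.46061987 0.16515501 0.09861721] [-1.79993588e+02 -7.45945726e-03 -5.66272211e+00] 0.0873160091448792 [-0.53581369 -0.18919413  0.49704042]
low ((580.8580932617188, -94.59158325195312), (62.664710998535156, 139.5779266357422), 6.2103190422058105) 0.15123549982942797
```

```bash
python3 g.py 460.6 165.2 200 -5.7 581 -95.8 200 -83.8
```

```text
[460.6, 165.2, 200.0, -5.7] [-0.000e+00 -1.000e-04 -2.028e-01] [0. 0. 0.]
[581.0, -95.8, 200.0, -83.8] [ 0.2914  0.4954 -0.2028] [ 0.     -0.      0.2169]
```

Emit:
jog_arm(travel=[[0,0,-0.1],[0,0,-0.2028],[0.2914,0.4954,-0.2028],[0.2914,0.4954,-0.2028],[0.2914,0.4954,-0.2028],[0.2914,0.4954,-0.2028],[0.2914,0.4954,-0.2028],[0.2914,0.4954,-0.2028],[0.2914,0.4954,-0.2028],[0.2914,0.4954,-0.2028]], dr=[[0,0,0],[0,0,0],[0,0,0.2169],[0,0,0.2169],[0,0,0.2169],[0,0,0.2169],[0,0,0.2169],[0,0,0.2169],[0,0,0.2169],[0,0,0.2169]], claw=[1,1,1,1,1,1,1,1,1,1])

```text
time_s: 10.65
tcp_pos: [0.581, -0.0961, 0.1996]
eef_rot: [180.0, -0.0, -84.0]
contact_force: [0.3, 0.3, -0.5]
gripper_width: 0.0876
gripper_force: 0.0
```

```bash
python3 - <<'E'
from h import *
s=r.get_state();print(s['tcp_pos'],s['eef_rot'],s['qd'])
for n in("scene","top"):
    c=r.capture(n);P=cloud(c);x,y,z=np.moveaxis(P,-1,0)
    q=P[(x>.36)&(x<.6)&(y>.05)&(y<.3)&(z>.13)&(z<.15)]
    print(n,cv2.minAreaRect((q[:,:2]*1000).astype(np.float32)),np.median(q[:,2]))
E
```

```text
[ 0.58097643 -0.09608469  0.1996425 ] [ 1.79967606e+02 -4.39224103e-05 -8.39915517e+01] [ 9.27607504e-02 -1.93617053e-01 -3.85611876e-02 -6.90515355e-03
 -5.20391946e-02 -1.97584547e+01]
scene ((460.618408203125, 162.2610321044922), (67.0288314819336, 140.91384887695312), 85.0429916381836) 0.14157552074142132
top ((433.73577880859375, 144.21653747558594), (14.807563781738281, 89.65702819824219), 83.91175079345703) 0.1404950743025657
```

Emit:
jog_arm(travel=[[0,0,0.1],[0,0,0.185],[0,0,0.185],[0,0,0.185],[0,0,0.185],[0,0,0.185],[0,0,0.185],[0,0,0.185],[0,0,0.185],[0,0,0.185]], dr=[[0,0,0],[0,0,0],[0,0,0],[0,0,0],[0,0,0],[0,0,0],[0,0,0],[0,0,0],[0,0,0],[0,0,0]], claw=[1,1,1,1,0.5,0.5,0.5,0.5,0.5,0.5])

```text
time_s: 12.0
tcp_pos: [0.5814, -0.0958, 0.1083]
eef_rot: [-179.9, -0.0, -83.7]
contact_force: [-2.5, 1.3, 6.3]
gripper_width: 0.0649
gripper_force: 15.0
```

```bash
echo '[581,-95.8,107.5,-83.8]'>cmd.json; python3 g.py 581 -95.8 240 -83.8 460.7 164.9 240 -5.7
```

```text
[581.0, -95.8, 240.0, -83.8] [ 0.     0.    -0.265] [0. 0. 0.]
[460.7, 164.9, 240.0, -5.7] [-0.5443  0.1829 -0.265 ] [ 0.      0.     -0.2169]
```

Emit:
jog_arm(travel=[[0,0,-0.12],[0,0,-0.24],[-0.5443,0.1829,-0.265],[-0.5443,0.1829,-0.265],[-0.5443,0.1829,-0.265],[-0.5443,0.1829,-0.265],[-0.5443,0.1829,-0.265],[-0.5443,0.1829,-0.265],[-0.5443,0.1829,-0.265],[-0.5443,0.1829,-0.265]], dr=[[0,0,0],[0,0,0],[0,0,-0.2169],[0,0,-0.2169],[0,0,-0.2169],[0,0,-0.2169],[0,0,-0.2169],[0,0,-0.2169],[0,0,-0.2169],[0,0,-0.2169]], claw=[0.5,0.5,0.5,0.5,0.5,0.5,0.5,0.5,0.5,0.5])

```text
time_s: 13.25
tcp_pos: [0.4601, 0.1649, 0.2396]
eef_rot: [180.0, 0.0, -5.4]
contact_force: [-0.3, 0.4, -1.8]
gripper_width: 0.0649
gripper_force: 15.0
```

```bash
python3 - <<'E'
from h import *
s=r.get_state();print(s['tcp_pos'],s['eef_rot'],s['gripper_width'],s['contact_force'],s['qd'])
c=r.capture("scene");save(c,"s3");P=cloud(c);x,y,z=np.moveaxis(P,-1,0)
for lo,hi in((.075,.136),(.16,.27)):
    q=P[(x>.36)&(x<.6)&(y>.05)&(y<.3)&(z>lo)&(z<hi)]; print(q[:,0].min(),q[:,0].max(),q[:,1].min(),q[:,1].max())
s=r.get_state();print(s['tcp_pos'],s['eef_rot'])
E
```

```text
[0.46009222 0.16490999 0.23963286] [ 1.79990382e+02  3.64377748e-02 -5.43072402e+00] 0.06490738206061909 [-0.27586413  0.40516693 -1.79412555] [-3.48679935e-01  1.01184164e-02  5.36746060e-04 -4.74540335e-03
 -7.53189303e-02  1.97887040e+01]
0.3874075952227591 0.528546583072433 0.12430534457151382 0.20237665454315507
0.385691475832739 0.527780690996099 0.11173811505242576 0.2022892489126435
[0.46013677 0.164801   0.23963071] [ 1.79988794e+02  3.63760082e-02 -5.40366994e+00]
```

View pics/s3.png

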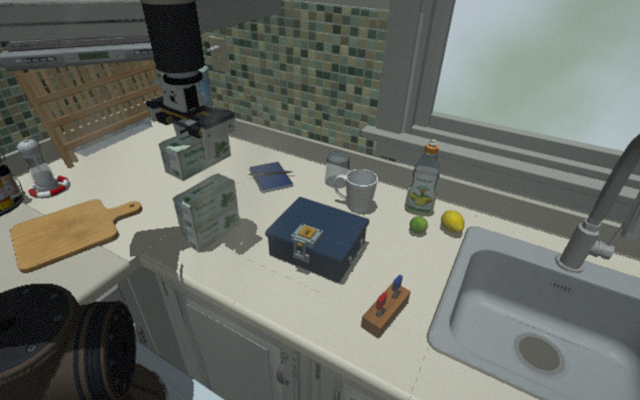

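Two cartons stand neatly at (208,212). The third is held in line above them and the lid is clear. I place it now.

Emit:
jog_arm(travel=[[0,0,0.08],[0,0,0.12],[0,0,0.135],[0,0,0.142],[0,0,0.142],[0,0,0.142],[0,0,0.142],[0,0,0.142],[0,0,0.142],[0,0,0.142]], dr=[[0,0,0],[0,0,0],[0,0,0],[0,0,0],[0,0,0],[0,0,0],[0,0,0],[0,0,0],[0,0,0],[0,0,0]], claw=[0.5,0.5,0.5,0.5,0.5,0.5,1,1,1,1])

```text
time_s: 14.55
tcp_pos: [0.4606, 0.1648, 0.169]
eef_rot: [-180.0, -0.0, -5.7]
contact_force: [0.5, 0.2, -0.2]
gripper_width: 0.0873
gripper_force: 0.0
```

```bash
python3 -c "
from plant import r;s=r.get_state();print(s['tcp_pos'],s['eef_rot'],s['gripper_width'],s['contact_force'])
import json;json.dump([*map(float,s['tcp_pos']*1000),float(s['eef_rot'][2])],open('cmd.json','w'))"
python3 g.py 460 165 280 -5.7 
python3 - <<'E'
import sys; sys.path.insert(0,'.')
from h import *
def rect(P,m,l):
    n,L,s,c=cv2.connectedComponentsWithStats(m.astype(np.uint8)); i=1+np.argmax(s[1:,4]); q=P[L==i]
    rc=cv2.minAreaRect((q[:,:2]*1000).astype(np.float32)); print(l,s[i,4],np.round(rc[0],1),np.round(rc[1],1),round(rc[2],1),'mean',np.round(q.mean(0)*1000,1))
for n in("top","scene"):
    c=r.capture(n);P=cloud(c);x,y,z=np.moveaxis(P,-1,0)
    box=lambda a,b,d,e,f,g:(x>a)&(x<b)&(y>d)&(y<e)&(z>f)&(z<g)
    rect(P,box(.4,.75,-.25,.05,.07,.087),n+" lid")
    rect(P,box(.47,.54,-.14,-.06,.098,.106),n+" face")
    rect(P,box(.47,.54,-.14,-.06,.091,.106),n+" case+face")
    im=c["pixels"].astype(int); d=(im.sum(-1)<150)&box(.475,.52,-.125,-.085,.05,.11); q=P[d]; print("dark",len(q),q.mean(0) if len(q) else 0)
    rect(P,box(.37,.54,-.4,-.25,.025,.042),n+" block")
    rect(P,box(.37,.45,-.4,-.25,.06,.1),n+" red")
    cv2.imwrite(f'pics/lock_{n}.png',cv2.resize(c["pixels"][...,::-1][(200 if n=="scene" else 215):(260 if n=="scene" else 265),(275 if n=="scene" else 310):(345 if n=="scene" else 370)],None,fx=8,fy=8,interpolation=cv2.INTER_CUBIC))
a,b=[cv2.imread(f'pics/lock_{n}.png') for n in("top","scene")]
h=min(a.shape[0],b.shape[0]);cv2.imwrite('pics/lock.png',cv2.resize(np.hstack([a[:h],b[:h]]),None,fx=.75,fy=.75))
E
```

```text
[0.46060023 0.16484932 0.16902911] [-1.79992091e+02 -6.98171532e-03 -5.66737770e+00] 0.0872564391074197 [ 0.49541494  0.15402998 -0.19436027]
[460.0, 165.0, 280.0, -5.7] [-1.200e-03 -2.000e-04 -2.219e-01] [ 0.     -0.      0.0001]
top lid 4686 [ 550.4 -102. ] [164.7 199.2] 1.2 mean [ 554.7 -101.1   79.6]
top face 120 [ 494.4 -103.3] [29.5 32.1] 1.4 mean [ 493.8 -102.4  100.1]
top case+face 437 [ 495.3 -102.1] [46.9 54.4] 1.3 mean [ 495.1 -102.3   96.9]
dark 0 0
top block 658 [ 452.6 -317.9] [ 43.7 119.8] 79.9 mean [ 453.2 -316.2   33.5]
top red 60 [ 423.8 -312.6] [10.5 24.6] 76.7 mean [ 424.2 -311.4   78.8]
scene lid 3503 [ 544.9 -104.4] [176.6 198.5] 1.9 mean [ 543.4 -112.3   80.2]
scene face 136 [ 496.6 -101.7] [40.6 38.9] 2.3 mean [ 494.2 -104.6  100.5]
scene case+face 381 [ 494.5 -105.1] [50.  56.5] 2.5 mean [ 491.5 -107.5   97.6]
dark 0 0
scene block 926 [ 452.2 -320.7] [ 43.1 121.8] 79.4 mean [ 442.6 -323.    34.1]
scene red 122 [ 421.7 -315.5] [11.2 25.9] 73.6 mean [ 418.3 -316.3   76.8]
```

View pics/lock.png

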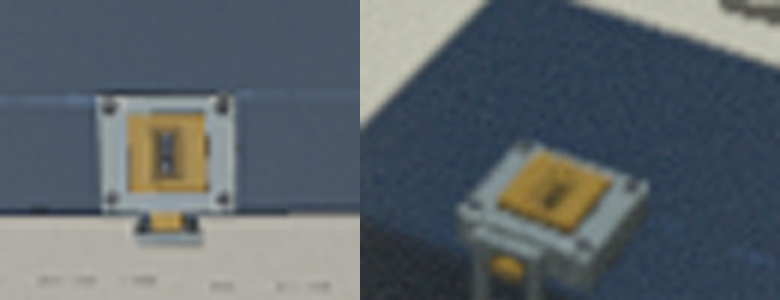

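```bash
python3 - <<'E'
import json;json.dump([460.6,164.9,169,-5.7],open('cmd.json','w'))
E
python3 g.py 460.6 164.9 280 -5.7 422.9 -313.9 280 -10.4
```

```text
[460.6, 164.9, 280.0, -5.7] [ 0.     0.    -0.222] [0. 0. 0.]
[422.9, -313.9, 280.0, -10.4] [ 0.0201  0.9604 -0.222 ] [-0.     -0.      0.0131]
```

Emit:
jog_arm(travel=[[0,0,-0.11],[0,0,-0.222],[0,0,-0.222],[0.0201,0.9604,-0.222],[0.0201,0.9604,-0.222],[0.0201,0.9604,-0.222],[0.0201,0.9604,-0.222],[0.0201,0.9604,-0.222],[0.0201,0.9604,-0.222],[0.0201,0.9604,-0.222]], dr=[[0,0,0],[0,0,0],[0,0,0],[0,0,0.0131],[0,0,0.0131],[0,0,0.0131],[0,0,0.0131],[0,0,0.0131],[0,0,0.0131],[0,0,0.0131]], claw=[1,1,1,1,1,1,1,1,1,1])

```text
time_s: 15.9
tcp_pos: [0.4258, -0.2733, 0.2796]
eef_rot: [-180.0, 0.0, -10.4]
contact_force: [1.7, 0.2, 0.0]
gripper_width: 0.0872
gripper_force: 0.0
```

```bash
python3 - <<'E'
from h import *
for n in("scene","top"):
    c=r.capture(n)
    P=cloud(c);x,y,z=np.moveaxis(P,-1,0)
    q=P[(x>.36)&(x<.6)&(y>.05)&(y<.3)&(z>.2)&(z<.225)]
    print(n,cv2.minAreaRect((q[:,:2]*1000).astype(np.float32)),np.median(q[:,2]))
s=r.get_state();print(s['tcp_pos'],s['eef_rot'],s['qd'])
E
```

```text
scene ((460.4588623046875, 163.88885498046875), (66.26626586914062, 140.88311767578125), 84.15643310546875) 0.21143220831888937
top ((461.1420593261719, 165.4156951904297), (63.624229431152344, 140.57591247558594), 84.38191986083984) 0.211050835982582
[ 0.42483658 -0.27611899  0.27869316] [ 1.79961784e+02  1.39083974e-01 -1.07401333e+01] [ 5.12677353 -1.70624856 -1.63872057 -1.27199783 -0.0492625  -5.80120527]
```

```bash
echo '[424.8,-276.1,279.5,-10.4]'>cmd.json; python3 g.py 422.9 -313.9 130 -10.4
```

```text
[422.9, -313.9, 130.0, -10.4] [0.0099 0.075  0.299 ] [0. 0. 0.]
```

Emit:
jog_arm(travel=[[0.0099,0.075,0.299],[0.0099,0.075,0.299],[0.0099,0.075,0.299],[0.0099,0.075,0.299],[0.0099,0.075,0.299],[0.0099,0.075,0.299],[0.0099,0.075,0.299],[0.0099,0.075,0.299],[0.0099,0.075,0.299],[0.0099,0.075,0.299]], dr=[[0,0,0],[0,0,0],[0,0,0],[0,0,0],[0,0,0],[0,0,0],[0,0,0],[0,0,0],[0,0,0],[0,0,0]], claw=[0.5,0.5,0.5,0.5,0.5,0.5,0.5,0.5,0.5,0.5])

```text
time_s: 17.25
tcp_pos: [0.4246, -0.3091, 0.1305]
eef_rot: [-180.0, -0.0, -10.4]
contact_force: [-0.5, 0.4, -0.0]
gripper_width: 0.0439
gripper_force: 0.0
```

```bash
python3 -c "
from plant import r;s=r.get_state();print(s['tcp_pos'],s['eef_rot'],s['joints'],s['gripper_width'])
import json;json.dump([*map(float,s['tcp_pos']*1000),float(s['eef_rot'][2])],open('cmd.json','w'))"
python3 g.py 422.9 -313.9 100 -10.4 422.9 -313.9 51 -10.4
```

```text
[ 0.42459855 -0.30913803  0.1304983 ] [-1.79999377e+02 -5.29480103e-03 -1.03857193e+01] [-1.46391578e+01  1.14420587e+01 -2.56972752e+01 -1.27230095e-03
 -5.28554321e+01  9.42542067e+01] 0.043859319853027316
[422.9, -313.9, 100.0, -10.4] [-0.0016  0.01    0.061 ] [ 0. -0.  0.]
[422.9, -313.9, 51.0, -10.4] [-0.0016  0.01    0.159 ] [ 0. -0.  0.]
```

Emit:
jog_arm(travel=[[-0.0016,0.01,0],[-0.0016,0.01,0.061],[-0.0016,0.01,0.159],[-0.0016,0.01,0.159],[-0.0016,0.01,0.159],[-0.0016,0.01,0.159],[-0.0016,0.01,0.159],[-0.0016,0.01,0.159],[-0.0016,0.01,0.159],[-0.0016,0.01,0.159]], dr=[[0,0,0],[0,0,0],[0,0,0],[0,0,0],[0,0,0],[0,0,0],[0,0,0],[0,0,0],[0,0,0],[0,0,0]], claw=[0.5,0.5,0.5,0.5,0,0,0,0,0,0], newtons=10)

```text
time_s: 18.5
tcp_pos: [0.4234, -0.3141, 0.0516]
eef_rot: [180.0, -0.1, -10.4]
contact_force: [-0.8, 1.6, 6.8]
gripper_width: 0.0096
gripper_force: 10.0
```

```bash
python3 -c "
from plant import r;s=r.get_state();print(s['tcp_pos'],s['eef_rot'],s['contact_force'],s['moment'],s['gripper_width'])"
python3 g.py 422.9 -313.9 171 -10.4
```

```text
[ 0.4233977  -0.31409498  0.05162097] [ 1.79980859e+02 -5.85660325e-02 -1.03612698e+01] [-0.79203355  1.57237395  6.83593334] [ 0.41688008  0.45541484 -0.00069139] 0.009580326266818944
[422.9, -313.9, 171.0, -10.4] [ 0.    0.   -0.24] [0. 0. 0.]
```

Emit:
jog_arm(travel=[[0,0,0],[0,0,-0.03],[0,0,-0.08],[0,0,-0.16],[0,0,-0.24],[0,0,-0.24],[0,0,-0.24],[0,0,-0.24],[0,0,-0.24],[0,0,-0.24]], dr=[[0,0,0],[0,0,0],[0,0,0],[0,0,0],[0,0,0],[0,0,0],[0,0,0],[0,0,0],[0,0,0],[0,0,0]], claw=[0,0,0,0,0,0,0,0,0,0], newtons=40)

```text
time_s: 19.75
tcp_pos: [0.4227, -0.3138, 0.1704]
eef_rot: [-180.0, 0.1, -10.4]
contact_force: [0.0, 0.2, -0.7]
gripper_width: 0.01
gripper_force: 40.0
```

```bash
python3 - <<'E'
from h import *
s=r.get_state();print(s['tcp_pos'],s['eef_rot'],s['gripper_width'],s['contact_force'])
import json;json.dump([*map(float,s['tcp_pos']*1000),float(s['eef_rot'][2])],open('cmd.json','w'))
c=r.capture("scene");P=cloud(c);x,y,z=np.moveaxis(P,-1,0)
t=s['tcp_pos']
m=(abs(x-t[0])<.03)&(abs(y-t[1])<.03)&(z>t[2]-.06)&(z<t[2]-.005)
q=P[m];
for a in np.arange(-.06,0,.008):
    k=q[(q[:,2]-t[2]>a)&(q[:,2]-t[2]<a+.008)]; print(round(a,3),len(k),np.round((k.mean(0)-t)*1000,1) if len(k) else '')
print(q[:,2].min())
v,u=np.where(m);cv2.imwrite('pics/key.png',cv2.resize(c["pixels"][...,::-1][v.min()-40:v.max()+40,u.min()-40:u.max()+40],None,fx=6,fy=6,interpolation=cv2.INTER_CUBIC)[:600,:800])
E
python3 g.py 494.8 -103.7 171 1.4
```

```text
[ 0.42266907 -0.31382477  0.17035074] [-1.79993165e+02  7.09403872e-02 -1.03800394e+01] 0.00995453109698277 [ 0.02792203  0.15405542 -0.73453952]
-0.06 0 
-0.052 0 
-0.044 7 [ -0.6  -2.2 -38.5]
-0.036 15 [ -2.8  -1.7 -31.8]
-0.028 20 [ -2.8  -0.9 -24.1]
-0.02 9 [ -2.4  -1.2 -16. ]
-0.012 6 [-2.2 -1.5 -8.7]
-0.004 0 
0.12982482759262226
[494.8, -103.7, 171.0, 1.4] [ 0.0662 -0.4394 -0.0013] [ 0.      0.     -0.0327]
```

View pics/key.png

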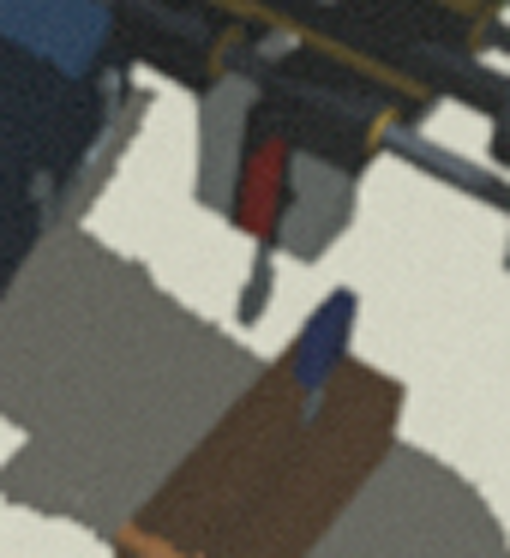

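The red key hangs upright in the fingers, and the blue key is untouched in its slot. Next I move over the lock.

Emit:
jog_arm(travel=[[0.0662,-0.4394,0],[0.0662,-0.4394,0],[0.0662,-0.4394,0],[0.0662,-0.4394,0],[0.0662,-0.4394,0],[0.0662,-0.4394,0],[0.0662,-0.4394,0],[0.0662,-0.4394,0],[0.0662,-0.4394,0],[0.0662,-0.4394,0]], dr=[[0,0,-0.0327],[0,0,-0.0327],[0,0,-0.0327],[0,0,-0.0327],[0,0,-0.0327],[0,0,-0.0327],[0,0,-0.0327],[0,0,-0.0327],[0,0,-0.0327],[0,0,-0.0327]], claw=[0,0,0,0,0,0,0,0,0,0])

```text
time_s: 21.05
tcp_pos: [0.495, -0.1041, 0.171]
eef_rot: [-180.0, -0.0, 1.4]
contact_force: [0.7, 0.9, -0.2]
gripper_width: 0.0098
gripper_force: 40.0
```

```bash
python3 - <<'E'
from h import *
s=r.get_state();print(s['tcp_pos'],s['eef_rot'],s['joints'],s['gripper_width'],s['contact_force'])
c=r.capture("scene");P=cloud(c);x,y,z=np.moveaxis(P,-1,0); t=s['tcp_pos']
m=(abs(x-t[0])<.03)&(abs(y-t[1])<.03)&(z>.115)&(z<t[2]-.003)
for lo in np.arange(.124,.168,.006):
    k=P[m&(z>lo)&(z<lo+.006)]
    if len(k): print(round(lo,3),len(k),np.round((k.mean(0)-t)*1000,1),np.round((k.min(0)-t)*1000,1),np.round((k.max(0)-t)*1000,1))
k=P[(abs(x-.495)<.03)&(abs(y+.104)<.03)&(z>.0985)&(z<.105)]; rc=cv2.minAreaRect((k[:,:2]*1000).astype(np.float32)); print("face",rc)
v,u=np.where(m);print(u.mean(),v.mean())
cv2.imwrite('pics/key2.png',cv2.resize(c["pixels"][...,::-1][175:265,265:355],None,fx=6.6,fy=6.6,interpolation=cv2.INTER_CUBIC))
E
```

```text
[ 0.49500648 -0.10405451  0.17096524] [-1.79999018e+02 -4.36522977e-03  1.36185432e+00] [ 1.04116206e+01  7.20713109e+00 -2.49342017e+01 -3.34633164e-04
 -5.78542018e+01  8.09504118e+01] 0.009828698339918346 [ 0.70544125  0.93347282 -0.2038652 ]
0.124 1 [  0.3  -2.5 -41.7] [  0.3  -2.5 -41.7] [  0.3  -2.5 -41.7]
0.13 5 [ -0.3  -2.3 -37.9] [ -5.7  -3.5 -40.2] [  5.9  -0.5 -35.3]
0.136 10 [ -3.   -2.7 -32. ] [ -7.1  -3.8 -34.5] [  4.6  -1.2 -29. ]
0.142 11 [ -1.5  -2.5 -25.2] [ -7.2  -3.7 -28.6] [  5.8  -0.2 -23.1]
0.148 5 [ -2.5  -2.  -19.9] [ -4.3  -3.7 -22.7] [ -0.9  -0.1 -17.6]
0.154 5 [ -1.1  -2.2 -13.6] [ -2.5  -3.5 -15.2] [  0.1  -1.1 -11. ]
0.16 4 [-1.7 -1.6 -7.5] [-3.6 -3.2 -8.7] [-0.8 -0.4 -5.4]
face ((494.9219970703125, -105.1159439086914), (48.10017013549805, 39.85535430908203), 89.02949523925781)
307.4878048780488 215.5121951219512
```

View pics/key2.png

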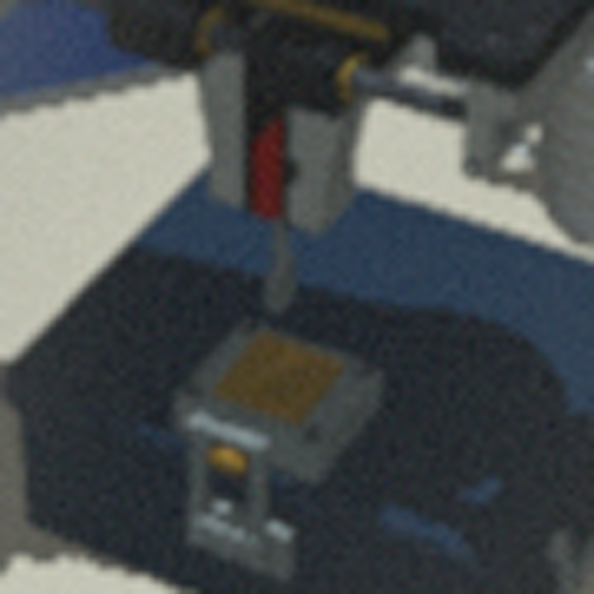

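Emit:
jog_arm(travel=[[0,0,0.04],[0,0,0.054],[0,0,0.058],[0,0,0.062],[0,0,0.066],[0,0,0.07],[0,0,0.074],[0,0,0.078],[0,0,0.08],[0,0,0.08]], dr=[[0,0,0],[0,0,0],[0,0,0],[0,0,0],[0,0,0],[0,0,0],[0,0,0],[0,0,0],[0,0,0],[0,0,0]], claw=[0,0,0,0,0,0,0,0,0,0])

```text
time_s: 22.35
tcp_pos: [0.495, -0.1038, 0.1309]
eef_rot: [180.0, 0.0, 1.4]
contact_force: [-0.6, 0.1, -0.2]
gripper_width: 0.0099
gripper_force: 40.0
```

```bash
python3 - <<'E'
from h import *
s=r.get_state();print(s['tcp_pos'],s['eef_rot'],s['gripper_width'],s['contact_force'],s['moment'])
c=r.capture("scene");P=cloud(c);x,y,z=np.moveaxis(P,-1,0); t=s['tcp_pos']
m=(abs(x-t[0])<.03)&(abs(y-t[1])<.03)&(z>.102)&(z<t[2]-.003)
for lo in np.arange(.100,.14,.006):
    k=P[m&(z>lo)&(z<lo+.006)]
    if len(k): print(round(lo,3),len(k),np.round((k.mean(0)-t)*1000,1),np.round((k.min(0)-t)*1000,1),np.round((k.max(0)-t)*1000,1))
E
```

```text
[ 0.4950432  -0.10378111  0.13088901] [1.79997637e+02 6.94789420e-03 1.38927813e+00] 0.00991703612389504 [-0.59821494  0.13882821 -0.24418421] [-0.09921261  0.13388631 -0.02516491]
0.1 13 [ -4.9  -3.2 -28.1] [-14.6 -16.9 -28.9] [  4.9  12.9 -26.3]
0.106 11 [ -2.3  -2.5 -23.1] [ -8.   -4.4 -24.8] [  6.2  -0.5 -21. ]
0.112 5 [ -1.4  -2.3 -15.5] [ -2.6  -4.1 -18.8] [ -0.6  -0.9 -12.9]
0.118 3 [ -1.2  -2.8 -10.1] [ -2.7  -3.3 -12.3] [-0.3 -2.  -8.4]
0.124 1 [-2.  -1.6 -6.2] [-2.  -1.6 -6.2] [-2.  -1.6 -6.2]
```

Emit:
jog_arm(travel=[[0,0,0.006],[0,0,0.011],[0,0,0.016],[0,0,0.021],[0,0,0.026],[0,0,0.031],[0,0,0.036],[0,0,0.041],[0,0,0.045],[0,0,0.047]], dr=[[0,0,0],[0,0,0.007],[0,0,-0.007],[0,0,0.007],[0,0,-0.007],[0,0,0.007],[0,0,-0.007],[0,0,0.007],[0,0,-0.007],[0,0,0]], claw=[0,0,0,0,0,0,0,0,0,0], newtons=60)

```text
time_s: 23.65
tcp_pos: [0.4957, -0.1038, 0.1084]
eef_rot: [180.0, -0.1, 1.4]
contact_force: [-3.3, 0.2, 15.0]
gripper_width: 0.0093
gripper_force: 60.0
```

Emit:
jog_arm(travel=[[0,0,0],[0,0,0],[0,0,0],[0,0,0],[0,0,0],[0,0,0],[0,0,0],[0,0,0],[0,0,0],[0,0,0]], dr=[[0,0,0.006],[0,0,-0.006],[0,0,0.006],[0,0,-0.006],[0,0,0],[0,0,0],[0,0,0],[0,0,0],[0,0,0],[0,0,0]], claw=[0,0,0,0,0,0,0,0,0,0])

```text
time_s: 24.9
tcp_pos: [0.4957, -0.1037, 0.1085]
eef_rot: [180.0, -0.1, 1.4]
contact_force: [-3.9, 2.6, 9.7]
gripper_width: 0.0099
gripper_force: 60.0
```

```bash
python3 - <<'E'
from h import *
s=r.get_state();print(s['tcp_pos'],s['eef_rot'],s['gripper_width'],s['contact_force'],s['moment'])
c=r.capture("scene");P=cloud(c);x,y,z=np.moveaxis(P,-1,0); t=s['tcp_pos']; im=c["pixels"].astype(int)
m=(abs(x-t[0])<.03)&(abs(y-t[1])<.03)&(z>.1)&(z<.16)&(im[...,0]>2*im[...,1])&(im[...,0]>40)&(im[...,2]*2<im[...,0])
k=P[m];print(len(k),k.min(0),k.max(0),k.mean(0))
E
```

```text
[ 0.49571093 -0.10365338  0.1085306 ] [ 1.79996386e+02 -9.07609098e-02  1.41995527e+00] 0.009893533314177201 [-3.94077931  2.62679506  9.65583627] [ 0.75632603  1.28194632 -0.06310892]
40 [ 0.48099309 -0.10931575  0.11375406] [ 0.49183893 -0.09890851  0.141953  ] [ 0.48418903 -0.1051739   0.12923759]
```

Emit:
jog_arm(travel=[[0,0,0.002],[0,0,0.003],[0,0,0.003],[0,0,0.003],[0,0,0.003],[0,0,0.003],[0,0,0.003],[0,0,0.003],[0,0,0.003],[0,0,0.003]], dr=[[0,0,0.006],[0,0,-0.006],[0,0,0.006],[0,0,-0.006],[0,0,0.006],[0,0,0],[0,0,0],[0,0,0],[0,0,0],[0,0,0]], claw=[0,0,0,0,0,0,0,0,0,0])

```text
time_s: 26.2
tcp_pos: [0.4958, -0.1039, 0.1082]
eef_rot: [180.0, -0.1, 1.5]
contact_force: [-7.5, 3.8, 21.2]
gripper_width: 0.0097
gripper_force: 60.0
```

```bash
python3 - <<'E'
from h import *
s=r.get_state();print(s['tcp_pos'],s['eef_rot'],s['gripper_width'],s['contact_force'],s['moment'],s['joints'])
E
```

```text
[ 0.49580482 -0.10385323  0.1081706 ] [ 1.79966514e+02 -1.19784994e-01  1.45427390e+00] 0.009679943705140701 [-7.4915258   3.75713246 21.17177874] [1.08563395 2.87635272 0.03984519] [ 1.04601871e+01  1.12002291e+01 -2.95964140e+01  6.85740170e-02
 -4.90903108e+01  8.09491959e+01]
```

Emit:
jog_arm(travel=[[0,0,-0.001],[0,0,-0.001],[0,0,-0.001],[0,0,-0.001],[0,0,-0.001],[0,0,-0.001],[0,0,-0.001],[0,0,-0.001],[0,0,-0.001],[0,0,-0.001]], dr=[[0,0,0.01],[0,0,0.025],[0,0,0.04],[0,0,0.06],[0,0,0.08],[0,0,0.1],[0,0,0.12],[0,0,0.14],[0,0,0.14],[0,0,0.14]], claw=[0,0,0,0,0,0,0,0,0,0])

```text
time_s: 27.45
tcp_pos: [0.4956, -0.104, 0.1083]
eef_rot: [-180.0, -0.1, -49.0]
contact_force: [-5.6, 1.7, 17.7]
gripper_width: 0.0092
gripper_force: 60.0
```

```bash
python3 - <<'E'
from h import *
s=r.get_state();print(s['tcp_pos'],s['eef_rot'],s['gripper_width'],s['contact_force'],s['moment'],s['joints'])
c=r.capture("scene");cv2.imwrite('pics/key3.png',cv2.resize(c["pixels"][...,::-1][175:265,265:355],None,fx=6.6,fy=6.6,interpolation=cv2.INTER_CUBIC))
E
```

```text
[ 0.49561197 -0.10402535  0.10827223] [-1.79958865e+02 -8.92178520e-02 -4.89563265e+01] 0.009228127734272484 [-5.60779369  1.65327162 17.65817049] [0.50426239 2.38790082 0.07037295] [ 10.44702191  11.19592747 -29.58769595   0.07386221 -49.1355815
  30.54839704]
```

View pics/key3.png

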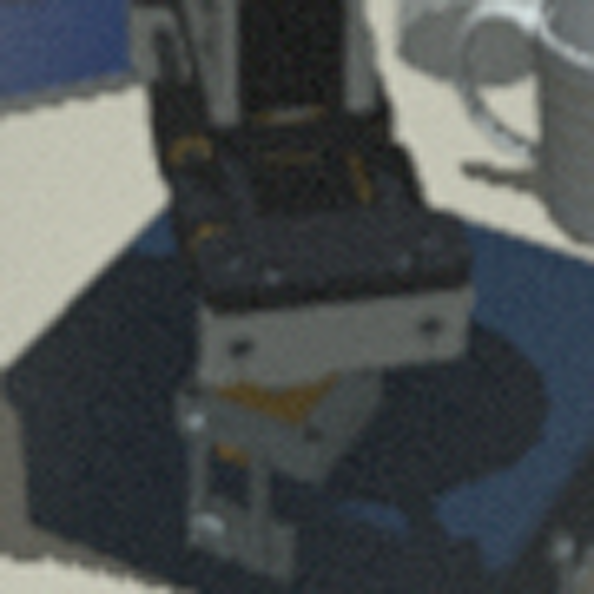

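The bolt at (230,455) shows less brass than before, and the 0.07 N m reaction fits the spring. I continue the turn.

Emit:
jog_arm(travel=[[0,0,0],[0,0,0],[0,0,0],[0,0,0],[0,0,0],[0,0,0],[0,0,0],[0,0,0],[0,0,0],[0,0,0]], dr=[[0,0,0.02],[0,0,0.04],[0,0,0.06],[0,0,0.08],[0,0,0.1],[0,0,0.115],[0,0,0.125],[0,0,0.132],[0,0,0.132],[0,0,0.132]], claw=[0,0,0,0,0,0,0,0,0,0])

```text
time_s: 28.75
tcp_pos: [0.4948, -0.1043, 0.1082]
eef_rot: [-180.0, -0.1, -96.5]
contact_force: [-7.5, 0.5, 20.1]
gripper_width: 0.0094
gripper_force: 60.0
```

```bash
python3 - <<'E'
from h import *
c=r.capture("scene");cv2.imwrite('pics/key4.png',cv2.resize(c["pixels"][...,::-1][175:265,265:355],None,fx=6.6,fy=6.6,interpolation=cv2.INTER_CUBIC))
P=cloud(c);x,y,z=np.moveaxis(P,-1,0)
q=P[(x>.36)&(x<.6)&(y>.05)&(y<.3)&(z>.2)&(z<.225)]
print(cv2.minAreaRect((q[:,:2]*1000).astype(np.float32)))
s=r.get_state();print(s['tcp_pos'],s['eef_rot'],s['gripper_width'],s['contact_force'],s['moment'])
E
```

```text
((460.76348876953125, 162.71923828125), (64.31375885009766, 141.45529174804688), 83.88002014160156)
[ 0.49484631 -0.10434828  0.10823163] [-1.79986247e+02 -6.71746519e-02 -9.64731886e+01] 0.009735890395305685 [-7.52317728  0.85950269 19.389651  ] [0.16689124 3.19743789 0.06372326]
```

View pics/key4.png

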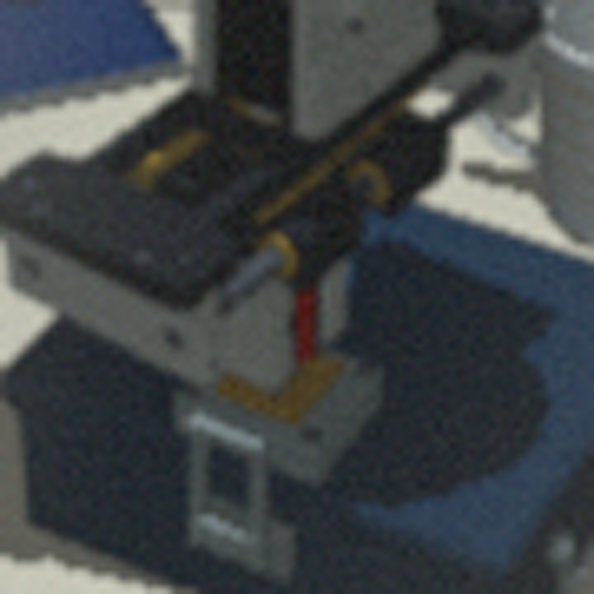

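The bolt is out of the staple, with no brass showing at (228,455), the key is still held turned, and the column is intact.

```bash
python3 -c "
from plant import r;print(r.close_job())"
```

```text
the job is handed in; nothing more can be done
None
```

The job is handed in, though the hand-in returned no verdict. The three cartons stand in one column, and the red key is home and held turned about 98° at the hand. The bolt looks clear of the staple in the last picture.

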